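# Stroke a bin-cupboard runner and park it on its tight spot

### The job

The runner from the pull-out bin cupboard is on the bench and drags at one spot you can only feel. Slide its carriage gently through its full travel, first until it rests against the rubber stop at the blue end, then all the way back against the stop at the orange end, never ramming a stop, and feel where it binds. Then park the carriage right on that tight spot, let go, and leave the other things on the bench where they are.

Things in the scene. Friction and masses are not known exactly. Their poses are not given: they have to be found in the camera images.
- rail: Runner fixed to the bench: base plate 70 x 420 x 12 mm, steel bar on it (22 mm wide, top 30 mm high), an end block at each end (66 x 24 mm, top 60 mm high, centred 187 mm from the middle) with a black rubber stop. Origin: centre of the underside; y runs along the runner to the end block with the BLUE cap (the other is ORANGE); z up. Place and yaw (within 0.45 rad) differ each time.
- mid (a point): Point on the bar's top in the middle of the runner, 30 mm above the bench, axes as the rail. The rubber stops (15 mm diameter, axis 47 mm high) have their faces 139 to 161 mm from it, differently each time: the carriage centre meets them 109 to 131 mm from it. They are springy, 2 N/mm: press 5 to 10 N; over 20 N is ramming.
- carriage: Slides along the bar, 0.5 kg: grey block 70 mm across, 60 mm along the runner, top 58 mm above the bench, with a black upright grip post in its middle, 36 mm across, 24 mm along the runner, 58 to 108 mm above the bench. Origin at bench height under the post's middle, axes as the rail. Stays where it is left, but slips off the last 4 mm at either end of the tight spot.
- grip (a point): Point in the middle of the carriage's grip post, 88 mm above the bench (20 mm below the post's top), where to take hold of it; axes as the rail's.
- slide (a joint): Place of the carriage centre along the runner (m): 0 in the middle, positive to blue, negative to orange. Drag is about 2 N, save at the one unseen tight spot, 26 mm long, centre within 75 mm of the middle: four fine ridges under a spring wiper in the carriage. Entering it from either side needs some 9 to 15 N; within it the drag judders up to about 8 N; leaving it is easy.
- nail_brush: Bamboo nail brush, 32 x 85 x 28 mm, lying beside the runner; leave alone. Origin under its centre.
- grease_tin: Closed steel tin, 57 mm diameter, 28 mm high, beside the runner; leave alone. Origin under its centre.
- spray_bottle: Amber glass spray bottle, 72 mm diameter, 206 mm high; leave alone. Origin under its centre.
- jug: Green plastic watering jug, empty, 132 mm diameter, 185 mm high, spout towards its -y to 145 mm from its axis, handle towards +y to 120 mm; leave alone. Origin under its centre.
- wrench: Steel wrench, 150 mm long, lying flat; leave alone.
- parts_tray: White tray 130 x 180 x 35 mm with two spare rollers; leave alone. Origin under its centre.

How it is judged (in metres and radians):
On the way, in this order (a step that is already met when the one before it is completed fails the run):
1. the carriage rests against the rubber stop at the blue end (value of joint slide above 0.104 m and contact force between carriage and rail above 2 N), for 0.1 s.
2. then the carriage rests against the rubber stop at the orange end (value of joint slide below -0.104 m and contact force between carriage and rail above 2 N), for 0.1 s.
3. then the carriage stands still on the tight spot, let go (value of joint slide between -0.1 and 0.1 m and contact force between carriage and rail above 3 N and velocity of joint slide between -0.02 and 0.02 m/s and contact force between each of the arm, the fingers and carriage below 0.5 N), for 0.3 s.
At the end, for the whole second after the job is handed in: The carriage stands still (under 20 mm/s) between the stops, within 100 mm of the middle, on the tight spot: its wiper bears on the ridges there with more than 3 N, which is so within about 9 mm of the spot's centre. The robot no longer touches it (all of step 3).
It fails at once if a rubber stop is rammed with more than 20 N (contact force between carriage and rail above 20 N and (value of joint slide above 0.1 m or value of joint slide below -0.1 m)).
It fails at once if another thing on the bench is moved by more than 30 mm (distance of any of nail_brush, grease_tin, spray_bottle, jug, wrench, parts_tray from where it was at the start of the episode above 0.03 m).
It fails at once if the spray bottle or the jug is tipped over (angle between any of spray_bottle, jug's own z axis and vertical above 0.5 rad).
It also fails if it takes over 64 s, if anything falls off the work surface, if the arm or the gripper's body presses on something with over 40 N, if the wrist force passes 120 N, or if a joint passes its speed limit or range.

### The arm

A 6-joint arm with a two-finger parallel gripper is mounted at the origin on the work surface. World frame = base frame: x ahead of the robot, y to its left, z up, the work surface at z = 0. Lengths are in mm, angles in rad, forces in N, time in s.
With the tool pointing down it reaches from about 275 to 750 mm from the base axis. Payload 10.2 kg.
Tool frame: the origin (TCP) lies midway between the tips of the shut fingers; the grasp point (between the pads) lies 19 mm behind it; y points along the fingers, z is the direction in which the jaws open and shut, and the axes are right-handed (so a half turn about y gives the same grasp; the last joint's range is limited). The gripper opens to 85 mm and grips with 20 to 120 N. Pads are 22 mm wide; open, the fingers measure 114 mm over their backs; the gripper's body (76 mm by 85 mm) begins 54 mm behind the grasp point. The pads swing forward as they close: fully open they stand 13 mm farther back than shut.
Start: joints at [0.897, 0.313, 1.498, -0, 1.331, -0.223], TCP at [228.748, 472.552, 231.294] pointing down, gripper open.
Joint ranges: [-2.94, 2.94], [-0.97, 2.17], [0.19, 2.56], [-1.23, 4.37], [0.02, 3.11], [-2.88, 2.88]. Speed limits (rad/s): [2.39, 2.39, 3.01, 3.14, 3.14, 3.14].

### API

Orientations are given as a unit quaternion [w, x, y, z].
In Python, from rig import ctrl gives the robot as it stands.
- The arm moves only by the shell command python3 -m inch 'ROWS' [OPENING] [FORCE]. ROWS is JSON, one flat list of numbers, 6 for each row, row after row: the shift along the tool's x, y, z in cm, then the turn, a rotation vector about the tool's x, y, z in rad. A call has 1 to 8 rows; each row is the pose to reach, as a shift and turn from the pose commanded when the call began, along the tool's axes at that moment; what a row does not reach only later rows make up. A row lasts 1/12 s, in which the tool goes at most 41.7 mm and 7.16 degrees, less where a joint would pass 70% of its speed; a pose out of reach is approached as far as the arm can. A call with a gripper value outside its range is refused whole. OPENING is the gripper command: -1 is fully open, 1 is shut, values between are in proportion, set as the call begins (- or left out, the last holds). The fingers move at their own pace and stop on an object; FORCE is the grip in N (left out, the last holds). Time passes only in rows, so rows that repeat a pose let the fingers close. It gives the time, the measured TCP pose, the force and the opening at its end, in the units of the state.
- ctrl.sense(): the state, without advancing time (a new reading comes with each control period).
- ctrl.capture(name): name is "scene" or "side" or "wrist"; returns the picture (400x640x3 uint8, red, green, blue); there is no depth.
- ctrl.get_calibration(name): a dict with "fx", "fy", "cx", "cy" (pixels), "k1" (the pictures are not rectified: a ray, as slopes to the right and down, at radius r is drawn at 1 + k1 r^2 times it, then the intrinsics apply), "world_to_cam" (4x4, takes a point from world to camera coordinates). Camera axes: x right, y down, z forward; pixel columns grow to the right and rows downward; lengths in mm; the calibration is good to about 2 mm. A picture is of the moment at which its call begins: read the wrist's pose just before it. get_calibration takes no time and is no camera call; for the wrist camera it gives the pose at the moment of the call.
- ctrl.finish_job(): hands the job in, once; it reports no verdict.
Trained networks look in the newest picture that a camera, given by its name, has taken for a name from the list of things; names that differ only in an ending like _2 or _b are one class to them, and where a whole thing is asked for, a point or a joint stands for the part that bears it (a point fixed in the world has none). Each returns a list of dicts, best first, with "score" (0 to 1); they miss things now and then, are a little off and sometimes report something else, mostly with a low value. They report only what shows in the picture. A call takes as long as a camera call.
- ctrl.search_frame(thing, camera): "uv" ([column, row] in pixels, amid what is visible of it).
The state is a dict: "time_s": time; "joints": joint angles; "dq": joint speeds; "tau": joint torques, N m; "eef_pos": TCP position; "ee_rot": TCP orientation; "force": force on the tool from outside, world axes, zero at the start; "wrist_torque": the same for the moment, N m; "grip_width": opening from 0.0 (shut) to 1.0 (fully open).
Only numpy, scipy, OpenCV 4.12 (cv2) and the standard library are available. Lean on these libraries where they do the work, as an engineer would, in place of code of your own. Each camera call takes 0.05 s, during which the arm holds its last target.

## Working session

There is one attempt and no reset: what is moved stays moved. The work goes in short steps, Python scripts to look and compute and a shell command to move; the robot and the scene stay as the last step left them, time stands still between calls to the robot, and variables do not carry over. Pictures are saved under pics/ and viewed, and the job is handed in when it is done.

```bash
ls; mkdir -p pics
python3 - <<'E'
from rig import ctrl
import cv2
s=ctrl.sense();print(s)
for n in("scene","side","wrist"):
    im=ctrl.capture(n);cv2.imwrite(f"pics/{n}0.png",im[:,:,::-1])
    for t in("rail","carriage","grip"):
        print(n,t,ctrl.search_frame(t,n)[:2])
    c=ctrl.get_calibration(n);print({k:(v if k!="world_to_cam" else 0) for k,v in c.items()})
E
```

```text
pics
{'time_s': 0.0, 'joints': array([ 8.96637698e-01,  3.13433593e-01,  1.49844467e+00,  1.61282729e-05,
        1.33097523e+00, -2.23393631e-01]), 'dq': array([-6.00857270e-05,  1.03933059e-03,  8.55276112e-04,  1.07109030e-03,
        4.14099451e-04,  8.59778818e-06]), 'tau': array([ 6.50202346e-04, -4.12268043e+01, -2.59746981e+01, -7.67339839e-05,
        4.12889887e-03, -8.90307007e-06]), 'eef_pos': array([228.56060118, 472.35494004, 230.7406071 ]), 'ee_rot': array([-0.68882346,  0.68962192, -0.15822335,  0.15782656]), 'force': array([-0.03024802,  0.26095477, -0.41264559]), 'wrist_torque': array([-0.01273572,  0.03205924, -0.0275109 ]), 'grip_width': 1.0000318589134352}
scene rail [{'uv': [320.0, 230.6], 'score': 0.78}]
scene carriage [{'uv': [335.5, 215.1], 'score': 0.87}]
scene grip [{'uv': [340.1, 214.8], 'score': 0.85}, {'uv': [433.5, 138.7], 'score': 0.47}]
{'fx': 441.0271256210748, 'fy': 441.0271256210748, 'cx': 323.05697165691953, 'cy': 201.83765751709768, 'k1': -0.025221035639808993, 'world_to_cam': 0}
side rail [{'uv': [315.8, 203.9], 'score': 0.81}]
side carriage [{'uv': [312.1, 214.6], 'score': 0.94}, {'uv': [312.5, 205.2], 'score': 0.47}]
side grip [{'uv': [316.8, 209.0], 'score': 0.87}]
{'fx': 471.9818825201307, 'fy': 471.9818825201307, 'cx': 327.4873468929274, 'cy': 199.48638409724978, 'k1': 0.047522833140741544, 'world_to_cam': 0}
wrist rail []
wrist carriage []
wrist grip []
{'fx': 335.5270155972805, 'fy': 335.5270155972805, 'cx': 317.4083085472515, 'cy': 195.06530238760493, 'k1': 0.010743094255656343, 'world_to_cam': 0}
```

View pics/scene0.png

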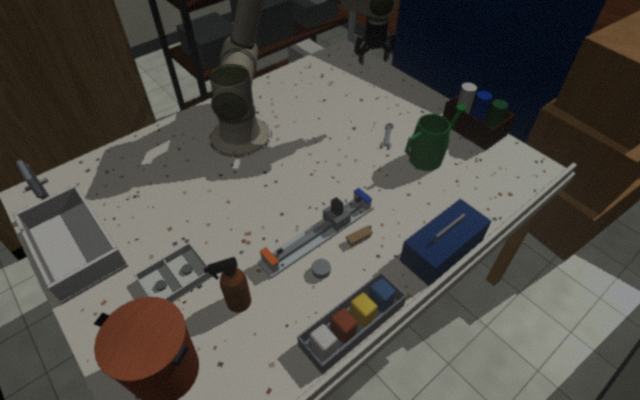

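View pics/side0.png

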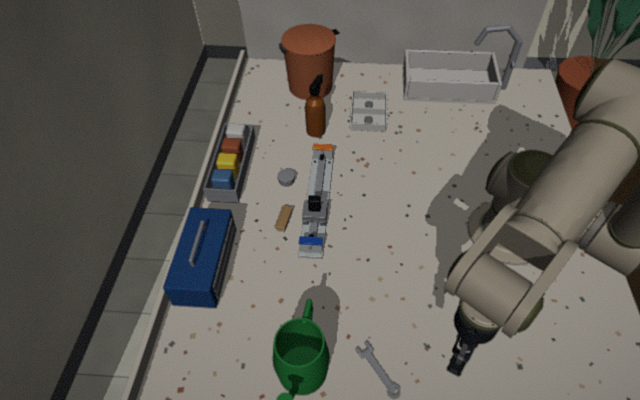

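```bash
python3 -c "
import cv2,numpy as np
a=cv2.imread('pics/scene0.png');b=cv2.imread('pics/side0.png')
cv2.imwrite('pics/sc_zoom.png',cv2.resize(a[120:320,200:460],None,fx=3,fy=3,interpolation=2))
cv2.imwrite('pics/si_zoom.png',cv2.resize(b[120:300,190:450],None,fx=3,fy=3,interpolation=2))"
```

```text
(no output)
```

View pics/sc_zoom.png

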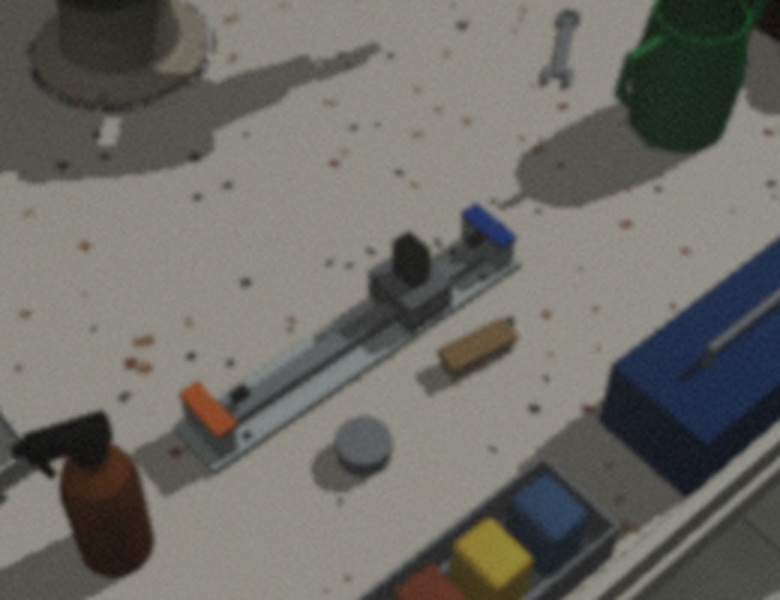

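View pics/si_zoom.png

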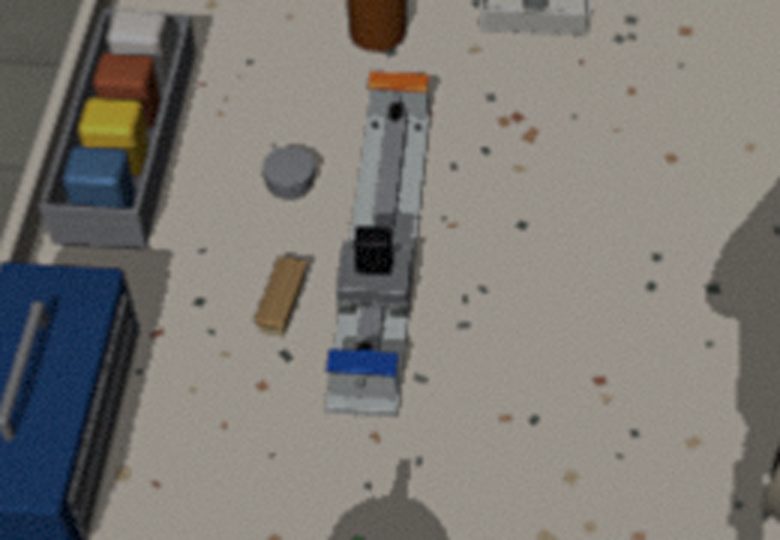

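The runner shows clearly in both fixed views. In the scene picture the blue cap is near (363,195), orange near (269,256) and the post near (337,206). In the side picture blue is at (311,241), orange (323,147) and the post (315,202). I'll measure from the cap colours and the dark post.

```bash
cat > h.py <<'E'
import numpy as np,cv2
from rig import ctrl
from scipy.spatial.transform import Rotation as R
def ray(cal,uv):
    x=(np.array(uv,float)-[cal["cx"],cal["cy"]])/[cal["fx"],cal["fy"]]
    p=x.copy()
    for _ in range(20): p=x/(1+cal["k1"]*(p@p))
    W=np.array(cal["world_to_cam"]);Rm=W[:3,:3];o=-Rm.T@W[:3,3]
    return o,Rm.T@np.array([p[0],p[1],1])
def onz(cal,uv,z):
    o,d=ray(cal,uv);return o+d*(z-o[2])/d[2]
def proj(cal,P):
    c=(np.array(cal["world_to_cam"])@np.append(P,1))[:3];p=c[:2]/c[2]
    return p*(1+cal["k1"]*(p@p))*[cal["fx"],cal["fy"]]+[cal["cx"],cal["cy"]]
def tool():
    s=ctrl.sense();q=s["ee_rot"];return s,R.from_quat([q[1],q[2],q[3],q[0]]).as_matrix()
E
cat > m.py <<'E'
from h import *
rois={"scene":{"blue":(345,380,180,215),"orange":(255,285,240,275),"post":(325,350,190,218)},"side":{"blue":(290,330,232,250),"orange":(308,340,140,154),"post":(305,325,192,214)}}
for n in("scene","side"):
    im=cv2.imread(f"pics/{n}0.png");cal=ctrl.get_calibration(n);hsv=cv2.cvtColor(im,cv2.COLOR_BGR2HSV).astype(int)
    for k,(a,b,c,d) in rois[n].items():
        H,S,V=[hsv[c:d,a:b,i] for i in range(3)]
        m={"blue":(H>105)&(H<130)&(S>150),"orange":(H<18)&(S>150),"post":V<45}[k]
        v,u=np.nonzero(m);uv=(u.mean()+a,v.mean()+c)
        z=60 if k!="post" else 83
        print(n,k,m.sum(),(u.min()+a,u.max()+a,v.min()+c,v.max()+c),np.round(uv,1),np.round(onz(cal,uv,z),1))
E
python3 m.py
```

```text
scene blue 55 (np.int64(356), np.int64(369), np.int64(190), np.int64(200)) [362.5 195.2] [571.5 112.7  60. ]
scene orange 131 (np.int64(261), np.int64(277), np.int64(248), np.int64(264)) [269.  256.5] [ 571.1 -260.2   60. ]
scene post 156 (np.int64(325), np.int64(342), np.int64(199), np.int64(217)) [336.1 207.5] [570.2  -1.2  83. ]
side blue 163 (np.int64(300), np.int64(321), np.int64(236), np.int64(244)) [310.6 240.2] [568.6 113.7  60. ]
side orange 96 (np.int64(313), np.int64(332), np.int64(144), np.int64(149)) [322.4 146.8] [ 568.1 -258.1   60. ]
side post 185 (np.int64(308), np.int64(320), np.int64(196), np.int64(211)) [314.2 203. ] [569.1  -1.3  83. ]
```

Run:
```python
from h import *
s,T=tool();print("pos",s["eef_pos"]);print("axes cols",T.round(3))
for n in("scene","side"):
    cal=ctrl.get_calibration(n)
    ctrl.capture(n)
    for t,z in(("spray_bottle",100),("jug",90),("grease_tin",28),("nail_brush",28),("wrench",5)):
        r=ctrl.search_frame(t,n)
        if r: print(n,t,r[0]["uv"],r[0]["score"],onz(cal,r[0]["uv"],z).round())
# rail direction
a=np.array([571.1,-260.2]);b=np.array([571.5,112.7])
G=np.array([570,-1,88.]);
print("mid",(a+b)/2,"yaw",np.arctan2(-(b-a)[0],(b-a)[1]))
for jaw in([0,1,0],[0,-1,0],[1,0,0],[-1,0,0]):
    y=np.array([0,0,-1.]);z=np.array(jaw,float);x=np.cross(y,z)
    D=np.stack([x,y,z],1);rv=R.from_matrix(T.T@D).as_rotvec()
    tgt=G+np.array([0,0,-19]);d=T.T@(tgt-s["eef_pos"])
    print(jaw,"rv",rv.round(3),"shift cm",(d/10).round(2))
```

```text
pos [228.74043961 472.54583247 231.30377353]
axes cols [[ 0.9   -0.     0.436]
 [-0.436 -0.     0.9  ]
 [ 0.    -1.    -0.   ]]
scene jug [431.3, 140.5] 0.8 [557. 462.  90.]
scene grease_tin [323.2, 267.3] 0.85 [ 685. -150.   28.]
scene nail_brush [356.2, 237.1] 0.63 [666.  -1.  28.]
side spray_bottle [316.6, 114.7] 0.98 [ 597. -369.  100.]
side jug [300.5, 353.1] 0.91 [556. 446.  90.]
side grease_tin [284.6, 178.0] 0.56 [ 680. -141.   28.]
side nail_brush [283.1, 217.9] 0.56 [662.  18.  28.]
side wrench [375.6, 370.2] 0.92 [379. 440.   5.]
mid [571.3  -73.75] yaw -0.0010726732276291726
[0, 1, 0] rv [ 0.    -0.451  0.   ] shift cm [ 51.35  16.23 -27.75]
[0, -1, 0] rv [-0.     2.691  0.   ] shift cm [ 51.35  16.23 -27.75]
[1, 0, 0] rv [0.   1.12 0.  ] shift cm [ 51.35  16.23 -27.75]
[-1, 0, 0] rv [ 0.    -2.022 -0.   ] shift cm [ 51.35  16.23 -27.75]
```

```bash
python3 -m inch '[51.35,3,-27.75,0,-0.451,0,51.35,3,-27.75,0,-0.451,0,51.35,3,-27.75,0,-0.451,0,51.35,3,-27.75,0,-0.451,0,51.35,3,-27.75,0,-0.451,0,51.35,3,-27.75,0,-0.451,0,51.35,3,-27.75,0,-0.451,0,51.35,3,-27.75,0,-0.451,0]' -1
cat > t.py <<'E'
from h import *
import sys
s,T=tool();g=np.array([float(v) for v in sys.argv[1:4]])
y=np.array([0,0,-1.]);z=np.array([0,1.,0]);D=np.stack([np.cross(y,z),y,z],1)
print("shift cm",(T.T@(g-s["eef_pos"])/10).round(2),"rv",R.from_matrix(T.T@D).as_rotvec().round(3),s["joints"].round(2),s["force"].round(1))
E
python3 t.py 570 -1 180
```

```text
time_s: 1.87
eef_pos: [412.4, 217.9, 215.4]
ee_rot: [0.707, -0.707, -0.0, -0.0]
force: [0.3, 0.2, -0.3]
grip_width: 0.998
shift cm [ 15.75   3.55 -21.89] rv [-0.     0.     0.001] [ 0.23  0.2   1.69  0.    1.25 -1.34] [ 0.3  0.2 -0.3]
```

```bash
python3 -m inch '[15.75,3.5,-21.9,0,0,0,15.75,3.5,-21.9,0,0,0,15.75,3.5,-21.9,0,0,0,15.75,3.5,-21.9,0,0,0,15.75,3.5,-21.9,0,0,0,15.75,3.5,-21.9,0,0,0,15.75,3.5,-21.9,0,0,0,15.75,3.5,-21.9,0,0,0]'
python3 t.py 570 -1 180
python3 - <<'E'
from h import *
cal=ctrl.get_calibration("wrist");im=ctrl.capture("wrist");cv2.imwrite("pics/wrist1.png",im[:,:,::-1])
print(ctrl.search_frame("grip","wrist")[:2],ctrl.search_frame("carriage","wrist")[:2])
print(proj(cal,[570,-1,108]),proj(cal,[571,113,60]),proj(cal,[571,-260,60]))
E
```

```text
time_s: 2.53
eef_pos: [570.7, -3.1, 179.0]
ee_rot: [-0.707, 0.707, -0.002, 0.001]
force: [-0.4, 0.6, -0.1]
grip_width: 0.995
shift cm [-0.07 -0.1   0.21] rv [ 0.    -0.004 -0.001] [-0.21  0.46  1.43 -0.    1.25 -1.78] [-0.4  0.6 -0.1]
[{'uv': [321.9, 178.1], 'score': 0.91}] [{'uv': [322.1, 182.0], 'score': 0.95}]
[321.21636721 208.74574137] [462.75167421 190.14467979] [ -4.32109704 192.21055283]
```

View pics/wrist1.png

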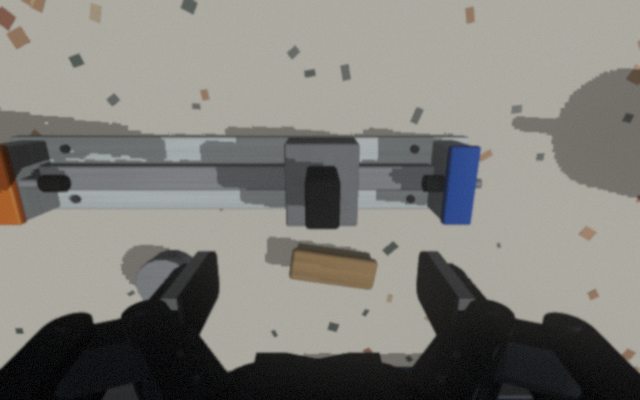

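The wrist view shows the runner horizontal, so yaw is about 0. The post is at columns 305–340, the blue cap at (461,185) and the orange at the left edge. Descending over the post.

```bash
python3 -m inch '[-0.1,3.5,0.25,0,0,0,-0.1,7,0.25,0,0,0,-0.1,10.8,0.25,0,0,0,-0.1,10.8,0.25,0,0,0,-0.1,10.8,0.25,0,0,0]' -1
python3 t.py 570 0 70
python3 -m inch '[0,0,0,0,0,0,0,0,0,0,0,0,0,0,0,0,0,0,0,0,0,0,0,0,0,0,0,0,0,0,0,0,0,0,0,0]' 1 40
python3 t.py 570 0 70
```

```text
time_s: 3.1
eef_pos: [567.4, 4.3, 72.4]
ee_rot: [0.707, -0.707, 0.0, 0.001]
force: [-0.2, 0.2, 1.0]
grip_width: 1.001
shift cm [ 0.26  0.24 -0.43] rv [-0.001  0.001 -0.002] [-0.2   0.57  1.55  0.    1.02 -1.77] [-0.2  0.2  1. ]
time_s: 3.6
eef_pos: [568.6, 3.0, 73.3]
ee_rot: [-0.707, 0.707, 0.0, 0.001]
force: [-1.5, -0.6, 6.8]
grip_width: 0.277
shift cm [ 0.14  0.33 -0.3 ] rv [ 0.    -0.     0.001] [-0.2   0.57  1.55 -0.    1.02 -1.77] [-1.5 -0.6  6.8]
```

```bash
f(){ grep -E 'eef|force' | tr '\n' ' ';echo; }
python3 -m inch '[0,0,0.2,0,0,0,0,0,0.4,0,0,0]'|f
python3 -m inch '[0,0,0.2,0,0,0,0,0,0.4,0,0,0]'|f
python3 -m inch '[0,0,0.2,0,0,0,0,0,0.4,0,0,0]'|f
python3 -m inch '[0,0,0.2,0,0,0,0,0,0.4,0,0,0]'|f
python3 -m inch '[0,0,0.2,0,0,0,0,0,0.4,0,0,0]'|f
```

```text
eef_pos: [568.6, 6.8, 73.3] force: [-2.0, -1.3, 5.1] 
eef_pos: [568.6, 10.9, 73.3] force: [-1.1, -1.7, 6.8] 
eef_pos: [568.6, 14.9, 73.3] force: [-2.2, -0.7, 7.0] 
eef_pos: [568.6, 19.0, 73.3] force: [-1.5, -1.1, 5.1] 
eef_pos: [568.6, 22.9, 73.3] force: [-1.3, -1.6, 6.4]
```

```bash
f(){ grep -E 'eef|force' | tr '\n' ' ';echo; }
python3 -m inch '[0,0,0.2,0,0,0,0,0,0.4,0,0,0]'|f
python3 -m inch '[0,0,0.2,0,0,0,0,0,0.4,0,0,0]'|f
python3 -m inch '[0,0,0.1,0,0,0,0,0,0.2,0,0,0]'|f
python3 -m inch '[0,0,0.1,0,0,0,0,0,0.2,0,0,0]'|f
python3 -m inch '[0,0,0.1,0,0,0,0,0,0.2,0,0,0]'|f
```

```text
eef_pos: [568.7, 26.9, 73.3] force: [-0.6, -1.7, 5.4] 
eef_pos: [568.7, 31.0, 73.3] force: [-1.6, -1.3, 6.1] 
eef_pos: [568.7, 33.0, 73.3] force: [-0.8, -1.2, 5.6] 
eef_pos: [568.7, 34.9, 73.3] force: [-1.5, -1.0, 4.8] 
eef_pos: [568.7, 36.9, 73.3] force: [-1.2, -1.9, 6.1]
```

```bash
f(){ grep -E 'eef|force' | tr '\n' ' ';echo; }
python3 -m inch '[0,0,0.1,0,0,0,0,0,0.2,0,0,0]'|f
python3 -m inch '[0,0,0.1,0,0,0,0,0,0.2,0,0,0]'|f
```

```text
eef_pos: [568.7, 38.9, 73.3] force: [-0.8, -1.7, 5.9] 
eef_pos: [568.7, 40.9, 73.3] force: [-0.7, -2.2, 5.6]
```

```bash
f(){ grep -E 'eef|force' | tr '\n' ' ';echo; }
python3 -m inch '[0,0,0.1,0,0,0,0,0,0.2,0,0,0]'|f
```

```text
eef_pos: [568.7, 42.9, 73.3] force: [-0.8, -1.8, 6.3]
```

```bash
f(){ grep -E 'eef|force' | tr '\n' ' ';echo; }
python3 -m inch '[0,0,0.1,0,0,0,0,0,0.2,0,0,0]'|f
python3 -m inch '[0,0,0.1,0,0,0,0,0,0.2,0,0,0]'|f
```

```text
eef_pos: [568.7, 44.9, 73.3] force: [-0.1, -2.4, 5.4] 
eef_pos: [568.7, 46.9, 73.3] force: [-0.2, -0.5, 5.4]
```

```bash
f(){ grep -E 'eef|force' | tr '\n' ' ';echo; }
python3 -m inch '[0,0,0.1,0,0,0,0,0,0.2,0,0,0]'|f
```

```text
eef_pos: [568.7, 48.9, 73.3] force: [-0.1, -0.8, 5.1]
```

```bash
f(){ grep -E 'eef|force' | tr '\n' ' ';echo; }
python3 -m inch '[0,0,0.1,0,0,0,0,0,0.2,0,0,0]'|f
python3 -m inch '[0,0,0.1,0,0,0,0,0,0.2,0,0,0]'|f
```

```text
eef_pos: [568.7, 50.9, 73.3] force: [-0.2, -1.8, 6.4] 
eef_pos: [568.7, 52.9, 73.3] force: [-0.4, -2.0, 5.2]
```

```bash
f(){ grep -E 'eef|force' | tr '\n' ' ';echo; }
python3 -m inch '[0,0,0.1,0,0,0,0,0,0.2,0,0,0]'|f
```

```text
eef_pos: [568.8, 54.9, 73.3] force: [-0.5, -1.6, 5.1]
```

```bash
python3 -m inch '[0,0,0.1,0,0,0,0,0,0.2,0,0,0]'
python3 - <<'E'
from h import *
im=ctrl.capture("wrist");cv2.imwrite("pics/wrist2.png",im[:,:,::-1])
E
```

```text
time_s: 6.93
eef_pos: [568.8, 56.8, 73.3]
ee_rot: [-0.707, 0.707, 0.001, 0.001]
force: [-0.6, -3.3, 5.0]
grip_width: 0.279
```

View pics/wrist2.png

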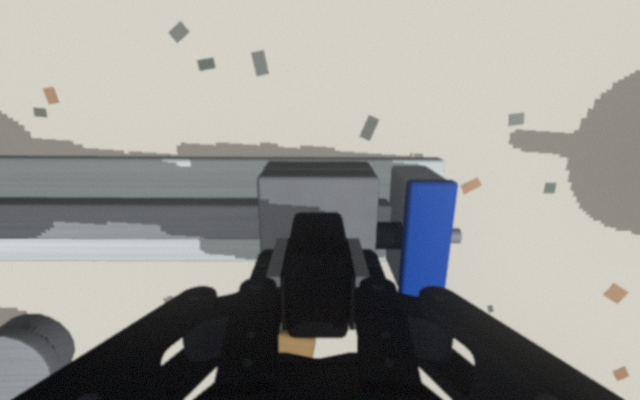

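The wrist view shows the fingers holding the post, with the carriage's right face (column 377) at the black stop and the blue cap at (428,237). Contact is just beginning, so I'll press in 1 mm steps.

```bash
python3 -m inch '[0,0,0.1,0,0,0]'
```

```text
time_s: 7.07
eef_pos: [568.8, 57.6, 73.3]
ee_rot: [-0.707, 0.707, 0.001, 0.001]
force: [-0.9, -4.9, 5.7]
grip_width: 0.278
```

```bash
python3 -m inch '[0,0,0.1,0,0,0,0,0,0.1,0,0,0]'
```

```text
time_s: 7.23
eef_pos: [568.8, 58.5, 73.3]
ee_rot: [-0.707, 0.708, 0.001, 0.001]
force: [-1.2, -5.7, 5.2]
grip_width: 0.279
```

```bash
python3 -m inch '[0,0,0.1,0,0,0,0,0,0.1,0,0,0,0,0,0.1,0,0,0]'
```

```text
time_s: 7.48
eef_pos: [568.7, 59.2, 73.3]
ee_rot: [-0.707, 0.708, 0.0, 0.001]
force: [-0.9, -5.4, 5.5]
grip_width: 0.276
```

```bash
python3 -m inch '[0,0,0.1,0,0,0,0,0,0.1,0,0,0,0,0,0.1,0,0,0]'
```

```text
time_s: 7.73
eef_pos: [568.8, 60.0, 73.3]
ee_rot: [-0.706, 0.708, 0.0, 0.001]
force: [-1.0, -7.6, 5.3]
grip_width: 0.274
```

Blue stop pressed at about 7 N. Heading back towards orange, sampling every 2 mm once near the possible region.

```bash
cat > f.sh <<'E'
f(){ grep -E 'eef|force' | sed 's/.*\[//;s/\]//' | tr '\n' '|';echo; }
E
. ./f.sh
python3 -m inch '[0,0,-0.3,0,0,0,0,0,-0.8,0,0,0,0,0,-1.3,0,0,0,0,0,-1.8,0,0,0,0,0,-2.3,0,0,0,0,0,-2.8,0,0,0,0,0,-3.3,0,0,0,0,0,-3.6,0,0,0]'|f
python3 -m inch '[0,0,-0.3,0,0,0,0,0,-0.6,0,0,0]'|f
for i in 1;do
python3 -m inch '[0,0,-0.2,0,0,0]'|f
python3 -m inch '[0,0,-0.2,0,0,0]'|f
python3 -m inch '[0,0,-0.2,0,0,0]'|f
python3 -m inch '[0,0,-0.2,0,0,0]'|f
python3 -m inch '[0,0,-0.2,0,0,0]'|f
python3 -m inch '[0,0,-0.2,0,0,0]'|f
python3 -m inch '[0,0,-0.2,0,0,0]'|f
python3 -m inch '[0,0,-0.2,0,0,0]'|f
python3 -m inch '[0,0,-0.2,0,0,0]'|f
python3 -m inch '[0,0,-0.2,0,0,0]'|f
python3 -m inch '[0,0,-0.2,0,0,0]'|f
python3 -m inch '[0,0,-0.2,0,0,0]'|f
python3 -m inch '[0,0,-0.2,0,0,0]'|f
python3 -m inch '[0,0,-0.2,0,0,0]'|f
python3 -m inch '[0,0,-0.2,0,0,0]'|f
python3 -m inch '[0,0,-0.2,0,0,0]'|f
done
```

```text
568.6, 25.0, 73.3|-1.1, 1.0, 5.6|
568.6, 19.2, 73.3|-0.9, 1.0, 6.1|
568.6, 17.1, 73.3|-1.6, 2.5, 6.7|
568.6, 15.2, 73.3|-1.2, 1.3, 6.7|
568.6, 13.3, 73.3|-1.6, 1.3, 6.3|
568.6, 11.3, 73.3|-1.9, 1.7, 6.3|
568.6, 9.3, 73.3|-1.9, 2.0, 7.0|
568.6, 7.3, 73.3|-0.6, 1.7, 6.9|
568.6, 5.3, 73.3|-1.6, 1.4, 6.3|
568.6, 3.3, 73.3|-0.6, 1.7, 7.3|
568.6, 1.3, 73.3|-0.8, 0.7, 5.9|
568.5, -0.7, 73.3|-0.5, 1.8, 5.8|
568.5, -2.7, 73.3|-2.6, 2.2, 6.3|
568.5, -4.7, 73.3|-0.9, 2.0, 6.5|
568.5, -6.7, 73.3|-2.2, 1.7, 7.7|
568.5, -8.7, 73.3|-1.5, 1.4, 6.2|
568.5, -10.7, 73.3|-2.3, 1.7, 7.0|
568.5, -12.7, 73.3|-1.6, 1.6, 7.1|
```

```bash
. ./f.sh
python3 -m inch '[0,0,-0.2,0,0,0]'|f
python3 -m inch '[0,0,-0.2,0,0,0]'|f
python3 -m inch '[0,0,-0.2,0,0,0]'|f
python3 -m inch '[0,0,-0.2,0,0,0]'|f
python3 -m inch '[0,0,-0.2,0,0,0]'|f
python3 -m inch '[0,0,-0.2,0,0,0]'|f
python3 -m inch '[0,0,-0.2,0,0,0]'|f
python3 -m inch '[0,0,-0.2,0,0,0]'|f
python3 -m inch '[0,0,-0.2,0,0,0]'|f
python3 -m inch '[0,0,-0.2,0,0,0]'|f
python3 -m inch '[0,0,-0.2,0,0,0]'|f
python3 -m inch '[0,0,-0.2,0,0,0]'|f
python3 -m inch '[0,0,-0.2,0,0,0]'|f
python3 -m inch '[0,0,-0.2,0,0,0]'|f
python3 -m inch '[0,0,-0.2,0,0,0]'|f
python3 -m inch '[0,0,-0.2,0,0,0]'|f
python3 -m inch '[0,0,-0.2,0,0,0]'|f
python3 -m inch '[0,0,-0.2,0,0,0]'|f
python3 -m inch '[0,0,-0.2,0,0,0]'|f
python3 -m inch '[0,0,-0.2,0,0,0]'|f
python3 -m inch '[0,0,-0.2,0,0,0]'|f
python3 -m inch '[0,0,-0.2,0,0,0]'|f
python3 -m inch '[0,0,-0.2,0,0,0]'|f
python3 -m inch '[0,0,-0.2,0,0,0]'|f
python3 -m inch '[0,0,-0.2,0,0,0]'|f
python3 -m inch '[0,0,-0.2,0,0,0]'|f
python3 -m inch '[0,0,-0.2,0,0,0]'|f
python3 -m inch '[0,0,-0.2,0,0,0]'|f
python3 -m inch '[0,0,-0.2,0,0,0]'|f
python3 -m inch '[0,0,-0.2,0,0,0]'|f
```

```text
568.5, -14.7, 73.3|-1.7, 1.8, 7.1|
568.5, -16.7, 73.3|-1.0, 2.3, 6.5|
568.5, -18.7, 73.3|-1.7, 2.0, 6.6|
568.5, -20.7, 73.3|-1.8, 2.0, 6.8|
568.5, -22.7, 73.3|-1.7, 1.9, 6.3|
568.5, -24.7, 73.3|-2.1, 1.6, 7.6|
568.5, -26.7, 73.3|-2.0, 1.5, 6.9|
568.5, -28.7, 73.3|-0.9, 1.1, 7.2|
568.5, -30.7, 73.3|-1.5, 1.5, 7.1|
568.5, -32.7, 73.3|-2.7, 1.6, 6.9|
568.4, -34.7, 73.3|-3.1, 1.5, 7.3|
568.4, -36.7, 73.3|-2.2, 1.1, 6.5|
568.4, -38.7, 73.3|-2.3, 1.4, 7.6|
568.4, -40.7, 73.3|-3.2, 2.2, 7.2|
568.4, -42.7, 73.3|-2.2, 2.2, 7.0|
568.4, -44.7, 73.3|-2.9, 0.3, 6.4|
568.4, -46.8, 73.3|-2.7, 2.1, 6.3|
568.4, -48.7, 73.3|-2.7, 1.8, 7.3|
568.4, -50.7, 73.3|-3.0, 1.5, 7.0|
568.4, -52.7, 73.3|-2.0, 1.2, 6.9|
568.4, -54.7, 73.3|-3.1, 2.0, 7.6|
568.4, -56.7, 73.3|-3.1, 2.0, 7.8|
568.3, -58.7, 73.3|-2.8, 1.8, 7.3|
568.3, -60.7, 73.3|-3.1, 2.6, 7.3|
568.3, -62.7, 73.3|-3.0, 1.5, 8.9|
568.3, -64.7, 73.3|-2.5, 0.9, 7.2|
568.3, -66.3, 73.3|-2.6, 8.1, 8.8|
568.3, -67.6, 73.4|-2.4, 13.9, 10.3|
568.3, -69.8, 73.3|-2.8, 1.2, 6.6|
568.3, -72.2, 73.4|-3.4, 6.6, 8.4|
```

```bash
. ./f.sh
python3 -m inch '[0,0,-0.1,0,0,0]'|f
python3 -m inch '[0,0,-0.1,0,0,0]'|f
python3 -m inch '[0,0,-0.1,0,0,0]'|f
python3 -m inch '[0,0,-0.1,0,0,0]'|f
python3 -m inch '[0,0,-0.1,0,0,0]'|f
python3 -m inch '[0,0,-0.1,0,0,0]'|f
python3 -m inch '[0,0,-0.1,0,0,0]'|f
python3 -m inch '[0,0,-0.1,0,0,0]'|f
python3 -m inch '[0,0,-0.1,0,0,0]'|f
python3 -m inch '[0,0,-0.1,0,0,0]'|f
python3 -m inch '[0,0,-0.1,0,0,0]'|f
python3 -m inch '[0,0,-0.1,0,0,0]'|f
python3 -m inch '[0,0,-0.1,0,0,0]'|f
python3 -m inch '[0,0,-0.1,0,0,0]'|f
python3 -m inch '[0,0,-0.1,0,0,0]'|f
python3 -m inch '[0,0,-0.1,0,0,0]'|f
python3 -m inch '[0,0,-0.1,0,0,0]'|f
python3 -m inch '[0,0,-0.1,0,0,0]'|f
python3 -m inch '[0,0,-0.1,0,0,0]'|f
python3 -m inch '[0,0,-0.1,0,0,0]'|f
python3 -m inch '[0,0,-0.2,0,0,0]'|f
python3 -m inch '[0,0,-0.2,0,0,0]'|f
python3 -m inch '[0,0,-0.2,0,0,0]'|f
python3 -m inch '[0,0,-0.2,0,0,0]'|f
python3 -m inch '[0,0,-0.2,0,0,0]'|f
python3 -m inch '[0,0,-0.2,0,0,0]'
```

```text
568.3, -73.4, 73.4|-3.3, 5.0, 7.3|
568.3, -74.0, 73.3|-2.5, 8.8, 9.6|
568.3, -74.4, 73.3|-3.2, 13.0, 8.7|
568.3, -75.6, 73.3|-4.1, -2.9, 6.0|
568.3, -77.7, 73.4|-3.6, -0.5, 7.8|
568.3, -78.9, 73.4|-3.5, 1.1, 8.0|
568.3, -79.5, 73.3|-3.2, 5.6, 8.7|
568.3, -79.9, 73.3|-2.5, 9.1, 9.8|
568.3, -80.2, 73.4|-2.8, 14.1, 10.0|
568.3, -82.1, 73.3|-3.5, -0.3, 7.4|
568.3, -83.6, 73.4|-4.5, 1.4, 7.5|
568.3, -84.5, 73.3|-4.3, 3.3, 8.5|
568.3, -85.2, 73.4|-2.8, 7.5, 8.8|
568.2, -85.7, 73.4|-3.6, 9.8, 9.0|
568.3, -87.1, 73.4|-5.0, 0.3, 7.2|
568.2, -88.6, 73.4|-3.8, 1.0, 8.2|
568.2, -89.5, 73.3|-3.2, 4.7, 8.0|
568.3, -90.5, 73.3|-4.2, 2.0, 9.0|
568.2, -91.8, 73.3|-3.5, 0.5, 7.0|
568.2, -92.8, 73.3|-3.4, 1.3, 9.2|
568.2, -94.6, 73.3|-3.5, 1.8, 8.4|
568.2, -96.7, 73.3|-3.5, 1.4, 8.0|
568.2, -98.8, 73.3|-3.9, 1.2, 8.8|
568.2, -100.7, 73.3|-4.1, 1.4, 8.1|
568.2, -102.8, 73.3|-4.1, 1.4, 7.4|
time_s: 14.57
eef_pos: [568.2, -104.8, 73.3]
ee_rot: [0.707, -0.707, -0.0, -0.0]
force: [-4.2, 1.8, 7.8]
grip_width: 0.272
```

```bash
. ./f.sh
python3 -m inch '[0,0,-0.4,0,0,0,0,0,-0.9,0,0,0,0,0,-1.4,0,0,0,0,0,-1.9,0,0,0,0,0,-2.4,0,0,0,0,0,-2.9,0,0,0,0,0,-3.4,0,0,0,0,0,-3.8,0,0,0]'|f
python3 -m inch '[0,0,-0.4,0,0,0,0,0,-0.8,0,0,0,0,0,-1.2,0,0,0,0,0,-1.6,0,0,0,0,0,-2.0,0,0,0,0,0,-2.4,0,0,0,0,0,-2.8,0,0,0,0,0,-3.2,0,0,0]'|f
python3 -m inch '[0,0,-0.1,0,0,0,0,0,-0.2,0,0,0]'|f
python3 -m inch '[0,0,-0.1,0,0,0,0,0,-0.2,0,0,0]'|f
python3 -m inch '[0,0,-0.1,0,0,0,0,0,-0.2,0,0,0]'|f
python3 -m inch '[0,0,-0.1,0,0,0,0,0,-0.2,0,0,0]'|f
```

```text
568.1, -143.0, 73.3|-4.9, 0.7, 7.8|
568.0, -174.9, 73.3|-5.4, 2.1, 8.6|
567.9, -177.0, 73.3|-5.8, 0.9, 9.1|
567.9, -178.8, 73.3|-5.0, 1.8, 7.9|
567.9, -180.8, 73.3|-6.4, 1.6, 8.9|
567.9, -182.8, 73.3|-6.4, 2.4, 8.4|
```

```bash
. ./f.sh
python3 -m inch '[0,0,-0.1,0,0,0,0,0,-0.2,0,0,0]'|f
python3 -m inch '[0,0,-0.1,0,0,0,0,0,-0.2,0,0,0]'|f
```

```text
567.9, -184.8, 73.3|-5.7, 1.7, 8.0|
567.9, -186.5, 73.3|-6.3, 4.4, 9.0|
```

```bash
. ./f.sh
python3 -m inch '[0,0,-0.1,0,0,0,0,0,-0.2,0,0,0]'|f
python3 -m inch '[0,0,-0.1,0,0,0,0,0,-0.2,0,0,0]'|f
```

```text
567.9, -187.9, 73.3|-6.3, 7.8, 8.8|
567.9, -189.4, 73.3|-6.4, 11.1, 11.5|
```

```bash
. ./f.sh
python3 -m inch '[0,0,0,0,0,0,0,0,0,0,0,0]'|f
python3 -m inch '[0,0,0.3,0,0,0,0,0,0.8,0,0,0,0,0,1.4,0,0,0,0,0,2.0,0,0,0,0,0,2.6,0,0,0,0,0,3.2,0,0,0,0,0,3.8,0,0,0,0,0,4.4,0,0,0]'|f
python3 -m inch '[0,0,0.6,0,0,0,0,0,1.2,0,0,0,0,0,1.8,0,0,0,0,0,2.4,0,0,0,0,0,3.0,0,0,0,0,0,3.6,0,0,0,0,0,4.0,0,0,0,0,0,4.3,0,0,0]'|f
```

```text
567.9, -189.5, 73.3|-6.8, 8.3, 10.3|
568.0, -147.1, 73.3|-5.2, -1.6, 7.2|
568.2, -103.8, 73.3|-4.5, -1.8, 6.9|
```

Orange stop rested at about 8–9 N. Re-entering the spot from the orange side in 1 mm samples.

```bash
. ./f.sh
python3 -m inch '[0,0,0.2,0,0,0]'|f
python3 -m inch '[0,0,0.2,0,0,0]'|f
python3 -m inch '[0,0,0.2,0,0,0]'|f
python3 -m inch '[0,0,0.1,0,0,0]'|f
python3 -m inch '[0,0,0.1,0,0,0]'|f
python3 -m inch '[0,0,0.1,0,0,0]'|f
python3 -m inch '[0,0,0.1,0,0,0]'|f
python3 -m inch '[0,0,0.1,0,0,0]'|f
python3 -m inch '[0,0,0.1,0,0,0]'|f
python3 -m inch '[0,0,0.1,0,0,0]'|f
python3 -m inch '[0,0,0.1,0,0,0]'|f
python3 -m inch '[0,0,0.1,0,0,0]'|f
python3 -m inch '[0,0,0.1,0,0,0]'|f
```

```text
568.2, -101.9, 73.3|-3.3, -1.4, 7.3|
568.2, -100.1, 73.3|-4.4, -1.8, 7.3|
568.2, -98.1, 73.3|-4.4, -1.6, 7.4|
568.2, -97.0, 73.3|-3.6, -1.8, 6.7|
568.2, -96.1, 73.3|-3.8, -1.8, 7.0|
568.2, -95.2, 73.3|-3.5, -1.9, 6.6|
568.3, -94.2, 73.3|-3.7, -2.0, 7.1|
568.2, -93.2, 73.3|-4.0, -1.1, 7.3|
568.2, -92.2, 73.3|-3.8, -3.2, 7.3|
568.2, -91.6, 73.3|-4.7, -4.1, 6.6|
568.3, -90.9, 73.4|-4.9, -8.6, 6.4|
568.3, -90.4, 73.3|-5.0, -5.2, 8.3|
568.2, -89.0, 73.4|-5.2, -5.7, 6.7|
```

```bash
. ./f.sh
python3 -m inch '[0,0,0.1,0,0,0]'|f
python3 -m inch '[0,0,0.1,0,0,0]'|f
python3 -m inch '[0,0,0.1,0,0,0]'|f
python3 -m inch '[0,0,0.1,0,0,0]'|f
python3 -m inch '[0,0,0.1,0,0,0]'|f
python3 -m inch '[0,0,0.1,0,0,0]'|f
python3 -m inch '[0,0,0.1,0,0,0]'|f
python3 -m inch '[0,0,0.1,0,0,0]'|f
python3 -m inch '[0,0,0,0,0,0,0,0,0,0,0,0,0,0,0,0,0,0]'|f
```

```text
568.3, -88.1, 73.4|-4.3, -8.8, 6.2|
568.3, -87.1, 73.4|-3.3, 5.4, 8.2|
568.3, -85.2, 73.4|-4.6, -1.3, 7.9|
568.2, -84.3, 73.3|-4.2, -5.0, 7.5|
568.3, -83.7, 73.4|-4.9, -6.4, 6.5|
568.3, -82.8, 73.4|-3.0, -3.9, 6.9|
568.3, -81.5, 73.3|-5.5, -2.2, 8.3|
568.3, -80.1, 73.4|-3.4, 0.6, 8.0|
568.3, -79.7, 73.4|-3.0, 5.8, 8.0|
```

```bash
. ./f.sh
python3 -m inch '[0,0,0.07,0,0,0,0,0,0.07,0,0,0,0,0,0.07,0,0,0]'|f
```

```text
568.3, -79.1, 73.4|-3.8, -0.4, 8.0|
```

```bash
python3 -m inch '[0,0,0,0,0,0,0,0,0,0,0,0,0,0,0,0,0,0,0,0,0,0,0,0,0,0,0,0,0,0,0,0,0,0,0,0,0,0,0,0,0,0,0,0,0,0,0,0]' -1
python3 - <<'E'
from h import *
im=ctrl.capture("wrist");cv2.imwrite("pics/wrist3.png",im[:,:,::-1])
E
```

```text
time_s: 21.65
eef_pos: [568.2, -79.1, 72.3]
ee_rot: [0.707, -0.707, -0.0, 0.0]
force: [0.2, -0.4, -0.6]
grip_width: 1.001
```

View pics/wrist3.png

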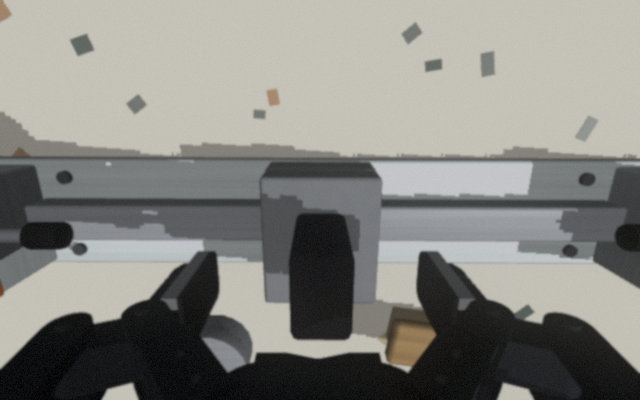

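The fingers are clear of the post on both sides. The block spans columns 261–381, against 259–378 when gripped at the blue stop, so it moved about 1 mm at release. Lifting away.

```bash
python3 -m inch '[0,-1.5,0,0,0,0,0,-4,0,0,0,0,0,-7,0,0,0,0,0,-10,0,0,0,0,0,-12,0,0,0,0,0,-12,0,0,0,0]'
python3 - <<'E'
from h import *
for n in("wrist","side","scene"):
    cal=ctrl.get_calibration(n);im=ctrl.capture(n);cv2.imwrite(f"pics/{n}4.png",im[:,:,::-1])
    print(n,ctrl.search_frame("grip",n)[:1],proj(cal,[570,-79,108]).round(1),proj(cal,[570,-79,83]).round(1))
a,b=[cv2.imread(f"pics/{n}4.png") for n in("wrist","side")]
cv2.imwrite("pics/fin.png",np.vstack([a,b])[:, :][::1,::1][:800:1] if 0 else cv2.resize(np.hstack([a,b]),(800,250)))
E
```

```text
time_s: 22.2
eef_pos: [569.7, -79.6, 197.0]
ee_rot: [-0.706, 0.708, 0.003, 0.003]
force: [-0.1, -0.2, 0.9]
grip_width: 0.996
wrist [{'uv': [321.2, 173.6], 'score': 0.77}] [319. 201.] [319.  191.3]
side [{'uv': [319.1, 188.2], 'score': 0.78}] [316.2 177.5] [316.5 183. ]
scene [{'uv': [318.7, 227.2], 'score': 0.83}] [316.7 214.7] [316.8 220. ]
```

View pics/wrist4.png

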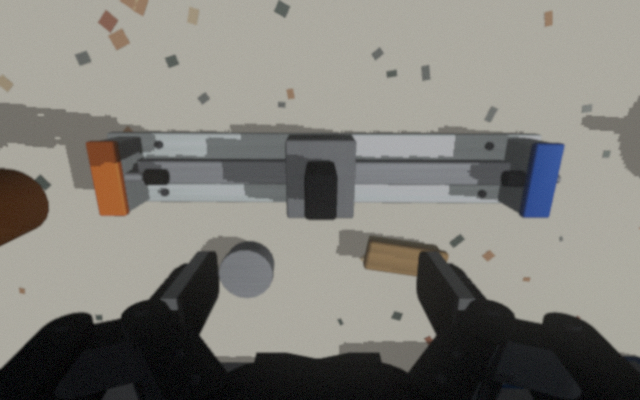

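View pics/side4.png

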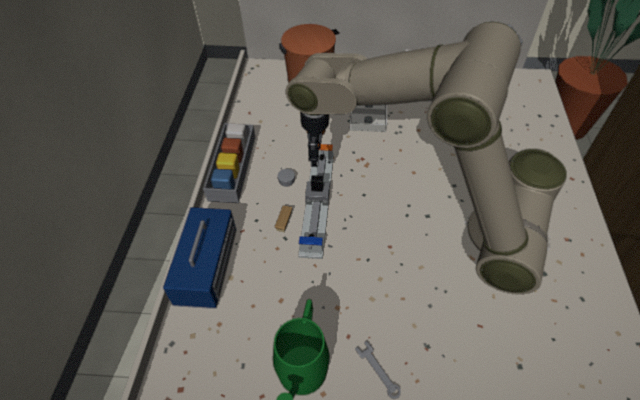

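The wrist picture shows the free post centred near column 320, against 319 predicted for y = -79. That puts the carriage within about 1 mm of the spot's measured centre. The brush, tin, jug and wrench look unmoved.

```bash
python3 -m inch '[0,0,0,0,0,0,0,0,0,0,0,0,0,0,0,0,0,0]'; python3 -c "
from rig import ctrl
print(ctrl.finish_job())"
```

```text
time_s: 22.75
eef_pos: [568.1, -79.1, 192.0]
ee_rot: [0.707, -0.707, 0.0, 0.0]
force: [0.0, -0.6, 0.8]
grip_width: 1.003
the job is handed in; nothing more can be done
None
```

The carriage is parked on the tight spot and released, and the job was handed in at about 23 s of the 64 s allowed; the hand-in gave no verdict.

- **Stops:** I slid the carriage against the blue stop until the wrist felt about 7.6 N. I then took it back against the orange stop, where it read 8 to 11 N. The highest reading at either stop was 11 N, well under the 20 N ramming limit.
- **Tight spot:** The drag was about 1.5 to 2 N everywhere except between y ≈ -66 and -92 mm. Readings there peaked at up to 14 N going in from the blue side and about 9 N from the orange side. The two entry edges put the centre at y ≈ -79 mm, about 5 mm to the orange side of the runner's middle.
- **Parking:** I stopped at y = -79.1 mm with almost no force along the runner, then opened the fingers and lifted clear.
- **Last checks:** The wrist camera shows the carriage within about 1 mm of the spot's centre, with nothing touching it. The brush, tin, jug and wrench look unmoved. The spray bottle is only partly in view and the arm hides part of the tray, but the arm never went near either.
- **What disagreed:** The network's marks for the grip were a few pixels off the predicted point, mostly up or down in the picture. I relied on the position felt and measured instead.

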